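# Make up a seal kit and a coupling kit on two kit boards

## Task

Make up the two kits from the stock lying on the bench. On the board with the post: put the seal ring over the post so that it lies flat on the board, and lay the shortest of the three bolts on the board's rubber patch between the aluminium stops, along the patch. On the board with the round cup: stand the small bottle upright in the cup, fully down, and lay the longest bolt on that board's patch in the same way. Leave the middle-length bolt where it lies.

Things in the scene. Friction and masses are not known exactly. Their poses are not given: they have to be found in the camera images.
- seal: Mechanical seal seat: a flat white ring 62 mm in outer diameter with a smaller black ring on top, 20 mm high in all; only the lower 12 mm (the wide white ring) can be gripped, from outside. The hole is about 30 mm wide. About 110 g, lies flat. Origin: centre of its underside; z up.
- threadlock_bottle: Small bottle standing upright: round body 30 mm in diameter up to z = 70 mm, then a narrow cap (15 mm) up to 100 mm. About 50 g. Origin: centre of its underside; z up.
- long_bolt_mid (a point): The longest bolt: brown steel hex bolt lying on its side, 106 mm long, shank 15.6 mm thick, head 27 mm wide and 11 mm long at the +y end. This point lies on the bolt's axis at the middle of its length, 10 mm above what it lies on; y along the bolt toward the head. About 180 g.
- short_bolt_mid (a point): The shortest bolt: dark steel hex bolt lying on its side, 55 mm long, shank 13.6 mm thick, head 23 mm wide and 11 mm long at the +y end. This point lies on the bolt's axis at the middle of its length, 8.5 mm above what it lies on; y along the bolt toward the head. About 75 g.
- middle_bolt_mid (a point): The middle-length bolt, to be left alone: brown steel hex bolt lying on its side, 82 mm long, shank 15.6 mm thick, head 27 mm wide at the +y end. This point lies on the bolt's axis at the middle of its length, 10 mm above the bench; y along the bolt toward the head.
- post_board: Fixed plywood board 170 (x) by 140 (y), 6 thick (all mm); origin: centre of underside, z up. Rubber patch 46 by 126, centre (-40, 0), long along y, flush; bolt head either way. Stops to z = 22: end bars at y = +-66.5; 5 mm side bars at x = -65.5 and -14.5, only where |y| > 39 (open between for fingers). Post: steel pin, diameter 12, at (45, 0), top at z = 34.
- cup_board: Fixed plywood board 170 (x) by 140 (y), 6 thick (all mm); origin: centre of underside, z up. Rubber patch 46 by 126, centre (-40, 0), long along y, flush; bolt head either way. Stops to z = 22: end bars at y = +-66.5; 5 mm side bars at x = -65.5 and -14.5, only where |y| > 39 (open between for fingers). Round cup at (45, 0): 56 outside, 48 inside, rim at z = 24, inner floor at z = 7.
There are look-alikes about, which are no part of the job. What is shaped like the threadlock_bottle but turquoise is not meant.

How it is judged:
At the end, for the whole second after the job is handed in: Seal flat over the post, bottle upright on the cup floor (13 mm, 0.12 rad); shortest bolt on the post board's patch, longest on the cup board's (mid-bolt 14 mm off the centre line, 37/16 mm along it, 0.3 rad); middle bolt within 30 mm of its start; all at rest (x of seal in the frame of post_board between 0.032 and 0.058 m and y of seal in the frame of post_board between -0.013 and 0.013 m and z of seal in the frame of post_board between 0.002 and 0.011 m and angle between each of seal, threadlock_bottle's own z axis and vertical below 0.12 rad and linear speed of each of seal, short_bolt, threadlock_bottle, long_bolt below 0.02 m/s and x of short_bolt_mid in the frame of post_board between -0.054 and -0.026 m and y of short_bolt_mid in the frame of post_board between -0.037 and 0.037 m and z of short_bolt_mid in the frame of post_board between 0.008 and 0.024 m and angle between the y axis of short_bolt_mid and the y axis of post_board, either way round below 0.3 rad and x of threadlock_bottle in the frame of cup_board between 0.032 and 0.058 m and y of threadlock_bottle in the frame of cup_board between -0.013 and 0.013 m and z of threadlock_bottle in the frame of cup_board between 0.002 and 0.011 m and x of long_bolt_mid in the frame of cup_board between -0.054 and -0.026 m and y of long_bolt_mid in the frame of cup_board between -0.016 and 0.016 m and z of long_bolt_mid in the frame of cup_board between 0.008 and 0.024 m and angle between the y axis of long_bolt_mid and the y axis of cup_board, either way round below 0.3 rad and distance of middle_bolt_mid from where it was at the start of the episode below 0.03 m); the robot touches nothing.
It fails at once if the middle-length bolt was moved by more than 30 mm (distance of middle_bolt_mid from where it was at the start of the episode above 0.03 m).
It also fails if it takes over 102 s, if anything falls off the work surface, if the arm or the gripper's body presses on something with over 40 N, if the wrist force passes 120 N, or if a joint passes its speed limit or range.

## Robot

A 6-joint arm with a two-finger parallel gripper is mounted at the origin on a cart in front of the work surface, level with it; the furniture and walls round the work are solid. World frame = base frame: x ahead of the robot, y to its left, z up, the work surface at z = 0. Lengths are in m, angles in rad, forces in N, time in s.
With the tool pointing down it reaches from about 0.25 to 0.775 m from the base axis. Payload 4 kg.
Tool frame: the origin (TCP) lies between the finger pads; the fingertips stand 25 mm ahead of it and the grasp point (between the pads) lies 6 mm ahead of it; z points along the fingers, y is the line along which they close (so a half turn about z gives the same grasp; the last joint's range is limited). The gripper opens to 85 mm and grips with 20 to 120 N. Pads are 22 mm wide; open, the fingers measure 114 mm over their backs; the gripper's body (76 mm by 85 mm) begins 54 mm behind the grasp point. The pads swing forward as they close: fully open they stand 13 mm farther back than shut.
Start: joints at [-0.103, 0.087, 1.371, -0, 1.684, -0.103], TCP at [0.55, -0, 0.256] pointing down, gripper open.
Joint ranges: [-3.1, 3.1], [-0.76, 2.03], [0.27, 2.55], [-1.08, 4.22], [0.17, 2.65], [-2.57, 2.57]. Speed limits (rad/s): [2.79, 2.79, 3.14, 3.14, 3.14, 3.14].

## Interface

Orientations are given as [roll, pitch, yaw] about the fixed x, y, z axes, in that order (R = Rz(yaw) Ry(pitch) Rx(roll)).
In Python, from cell import monitor, grab_frame, ticket gives the robot as it stands.
- The arm moves only by the shell command python3 -m crank 'ROWS' [FORCE]. ROWS is JSON, a list of rows, each an object of numbers: "ax", "ay", "az": the turn, a rotation vector about the tool's x, y, z in degrees; "tx", "ty", "tz": the shift along the tool's x, y, z in mm; "grip": the finger opening in mm, from 0 to 85.4. A call has 1 to 12 rows; each row is the pose to reach, as a shift and turn from the pose commanded when the call began, along the tool's axes at that moment; what a row does not reach only later rows make up. A row lasts 1/10 s, in which the tool goes at most 50 mm and 8.59 degrees, less where a joint would pass 70% of its speed; a pose out of reach is approached as far as the arm can. A call with a gripper value outside its range is refused whole. The fingers move at their own pace and stop on an object; FORCE is the grip in N (left out, the last holds). Time passes only in rows, so rows that repeat a pose let the fingers close. It gives the time, the measured TCP pose, the force, the opening and the grip force at its end, in the units of the state.
- monitor.state(): the state, without advancing time (a new reading comes with each control period).
- grab_frame(name): name is "scene" or "side" or "wrist"; returns a dict with "frame" (420x560x3 uint8, blue, green, red), "depth" (420x560 float32, m along the optical axis (not along the pixel's ray), 0 where there is no reading), "fx", "fy", "cx", "cy" (pixels), "pose" (4x4, takes a point from camera to world coordinates). Camera axes: x right, y up, looking along -z (the intrinsics and any distortion apply to the point x, -y, -z); pixel columns grow to the right and rows downward; lengths in m; the calibration is good to about 2 mm. A picture is of the moment at which its call begins.
- ticket.finish_job(): hands the job in; it is judged then, once.
The state is a dict: "clock": time; "joint_pos": joint angles; "joint_vel": joint speeds; "joint_efforts": joint torques, N m; "tcp_pos": TCP position; "orientation": TCP orientation; "wrist_force": force on the tool from outside, world axes, zero at the start; "ft_torque": the same for the moment, N m; "opening": finger opening in m; "grip_force": force on a finger pad.
Only numpy, scipy, OpenCV 4.12 (cv2) and the standard library are available. Lean on these libraries where they do the work, as an engineer would, in place of code of your own. Each camera call takes 0.05 s, during which the arm holds its last target. There are 200 camera calls.

## Working session

There is one attempt and no reset: what is moved stays moved. The work goes in short steps, Python scripts to look and compute and a shell command to move; the robot and the scene stay as the last step left them, time stands still between calls to the robot, and variables do not carry over. Pictures are saved under pics/ and viewed, at most 15 in all, crops included, and the job is handed in when it is done.

```bash
ls; mkdir -p pics; python3 - <<'E'
from cell import monitor, grab_frame
import cv2,numpy as np
for n in ("scene","side"):
    f=grab_frame(n); cv2.imwrite(f"pics/{n}0.png",f["frame"]); np.savez(f"{n}0.npz",**f)
    print(n,f["fx"],f["cx"],f["cy"],[k for k in f],np.round(f["pose"],3).tolist())
print(monitor.state())
E
```

```text
pics
scene 436.94977518936537 280.39911784819253 204.74162879414442 ['frame', 'depth', 'fx', 'fy', 'cx', 'cy', 'pose'] [[0.78, 0.372, -0.502, 0.074], [-0.625, 0.458, -0.632, -0.64], [-0.005, 0.808, 0.59, 0.576], [0.0, 0.0, 0.0, 1.0]]
side 528.0106383105883 272.09711308948437 206.11433263619892 ['frame', 'depth', 'fx', 'fy', 'cx', 'cy', 'pose'] [[0.999, -0.028, 0.016, 0.535], [0.028, 0.527, -0.849, -1.156], [0.015, 0.849, 0.528, 0.743], [0.0, 0.0, 0.0, 1.0]]
{'clock': 0.1, 'joint_pos': array([-1.03077736e-01,  8.79176186e-02,  1.37213796e+00,  4.91652508e-06,
        1.68359385e+00, -1.03146358e-01]), 'joint_vel': array([ 0.00121495, -0.00088536, -0.0027325 , -0.00056456, -0.00015202,
        0.00072169]), 'joint_efforts': array([ 2.78635656e-03, -3.53014469e+01, -3.14218891e+01, -1.15072685e-04,
        7.91701314e-03, -1.45799942e-05]), 'tcp_pos': array([5.49597231e-01, 5.07628222e-05, 2.55218483e-01]), 'orientation': array([-3.13954732e+00, -2.16632542e-04,  1.57086528e+00]), 'wrist_force': array([-0.08088152, -0.32131112,  0.51208785]), 'ft_torque': array([ 0.06336476, -0.01018747, -0.0554174 ]), 'grip_force': 0.0, 'opening': 0.08550306056071835}
```

View pics/scene0.png

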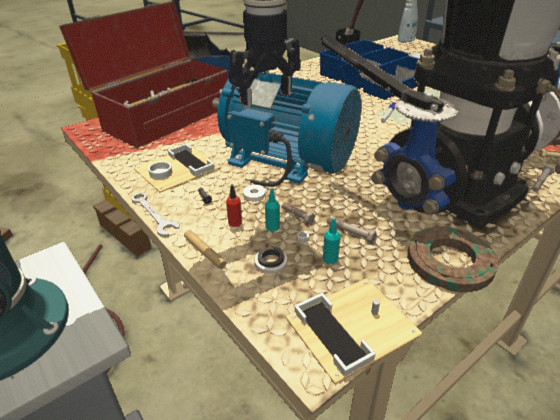

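View pics/side0.png

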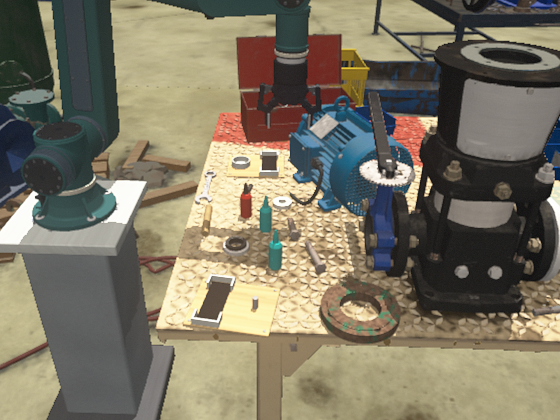

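The scene view shows the cup board at (178,163), post board at (350,330), red bottle at (234,208), seal at (270,260), short dark bolt at (205,196), middle bolt at (298,213) and long bolt at (355,231). The turquoise bottles, washer and nut are the look-alikes. I'll take a closer look.

```bash
cat > h.py <<'E'
import numpy as np, cv2
def ray(f,u,v,z):
    u=np.asarray(u,float);v=np.asarray(v,float)
    d=np.stack([(u-f["cx"])/f["fx"],-(v-f["cy"])/f["fy"],-np.ones_like(u)],-1)@f["pose"][:3,:3].T
    o=f["pose"][:3,3]; return o+d*((z-o[2])/d[...,2])[...,None]
def project(f,p):
    q=(np.asarray(p)-f["pose"][:3,3])@f["pose"][:3,:3]
    return f["cx"]+f["fx"]*q[...,0]/-q[...,2], f["cy"]-f["fy"]*q[...,1]/-q[...,2]
E
python3 - <<'E'
import numpy as np,cv2
from h import *
f=dict(np.load("scene0.npz")); 
im=f["frame"][140:385,125:435]; cv2.imwrite("pics/crop1.png",cv2.resize(im,None,fx=2.4,fy=2.4,interpolation=cv2.INTER_CUBIC))
P=dict(cup=(160,170,.024),short=(205,196,.008),red=(234,225,0),seal=(270,260,.012),mid=(298,213,.01),long=(355,231,.01),post=(376,302,.034),
 turq1=(272,229,0),turq2=(331,262,0),cubpatch=(190,159,.006),postpatch=(333,334,.006))
for k,(u,v,z) in P.items(): print(k,ray(f,u,v,z).round(3), f["depth"][v,u])
E
```

```text
cup [0.407 0.246 0.024] 1.0857891
short [0.446 0.103 0.008] 0.966122
red [ 0.443 -0.017  0.   ] 0.9058859
seal [ 0.43  -0.16   0.012] 0.8278965
mid [ 0.566 -0.081  0.01 ] 0.9243392
long [ 0.617 -0.199  0.01 ] 0.88070905
post [ 0.489 -0.363  0.034] 0.7034014
turq1 [ 0.497 -0.078  0.   ] 0.892918
turq2 [ 0.524 -0.227  0.   ] 0.81593436
cubpatch [0.503 0.275 0.006] 1.1296858
postpatch [ 0.408 -0.35   0.006] 0.68480265
```

View pics/crop1.png

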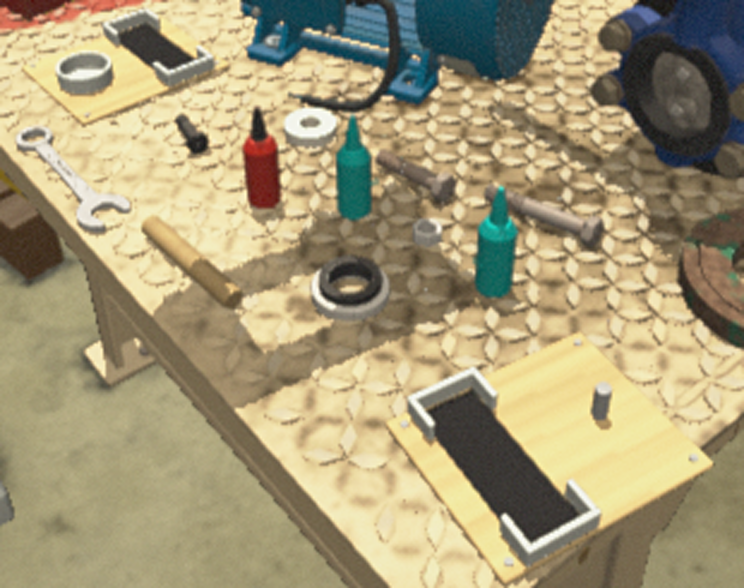

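The crop shows the short bolt running (184,120)→(200,148), the middle bolt (380,158)→(450,187), the long bolt (487,192)→(600,232) and the seal at (350,290). The post top is at (602,388) and the cup at (85,72). I'll measure with masks and check against the known sizes.

```bash
python3 - <<'E'
import numpy as np,cv2
from h import *
f=dict(np.load("scene0.npz")); g=dict(np.load("side0.npz"))
R=lambda u,v,z: ray(f,u/2.4+125-.3,v/2.4+140-.3,z)
for n,a,b,za,zb in (("short",(183,119),(201,146),.0085,.01),("mid",(379,157),(449,186),.01,.0135),("long",(487,191),(598,230),.01,.0135)):
    A,B=R(*a,za),R(*b,zb); print(n,(A+B)[:2].round(4)/2,"len",np.linalg.norm(A-B).round(3),"dir",np.degrees(np.arctan2(*(B-A)[1::-1])).round(1))
c=[R(*p,.006) for p in ((387,425),(580,338),(712,463),(508,579))]
print("postboard",np.mean(c,0).round(4),[np.linalg.norm(c[i]-c[i-1]).round(3) for i in range(4)],[np.degrees(np.arctan2(*(c[i]-c[i-1])[1::-1])).round(1) for i in range(4)])
c=[R(*p,.006) for p in ((25,70),(88,123))]
print("cupboard edge",[x.round(4) for x in c],np.linalg.norm(c[1]-c[0]),np.degrees(np.arctan2(*(c[1]-c[0])[1::-1])))
print("post",R(602,388,.034).round(4),"cup",R(85,70,.024).round(4))
# masks: red bottle and patches & seal black ring, both views
for nm,F in (("scene",f),("side",g)):
    hsv=cv2.cvtColor(F["frame"],cv2.COLOR_BGR2HSV)
    H,S,V=cv2.split(hsv)
    red=(((H<6)|(H>174))&(S>150)&(V>60)).astype(np.uint8)
    dark=(V<75).astype(np.uint8)
    for cn,m,h in (("red",red,.035),("dark",dark,.006)):
        for q in cv2.findContours(m,cv2.RETR_EXTERNAL,cv2.CHAIN_APPROX_NONE)[0]:
            a=cv2.contourArea(q)
            if a<60: continue
            (u,v),wh,an=cv2.minAreaRect(q); p=ray(F,u,v,h)
            if .25<p[0]<.7 and -.45<p[1]<.36: print(nm,cn,a,(round(u),round(v)),np.round(wh),p.round(4))
E
```

```text
short [0.4467  0.10605] len 0.053 dir -101.9
mid [ 0.56745 -0.07545] len 0.078 dir -77.0
long [ 0.6162  -0.18585] len 0.104 dir -72.2
postboard [ 0.4449 -0.3576  0.006 ] [np.float64(0.135), np.float64(0.165), np.float64(0.132), np.float64(0.165)] [np.float64(82.9), np.float64(-9.5), np.float64(-97.4), np.float64(171.4)]
cupboard edge [array([0.3724, 0.3189, 0.006 ]), array([0.379 , 0.1873, 0.006 ])] 0.131762689846945 -87.12810821690324
post [ 0.4892 -0.3621  0.034 ] cup [0.41   0.2503 0.024 ]
scene red 301.5 (234, 211) [28. 12.] [ 0.4457 -0.0174  0.035 ]
scene dark 1522.0 (332, 334) [73. 26.] [ 0.4062 -0.3501  0.006 ]
scene dark 472.0 (446, 275) [90. 27.] [ 0.658  -0.3863  0.006 ]
scene dark 183.5 (271, 257) [18. 24.] [ 0.44   -0.1493  0.006 ]
scene dark 738.5 (123, 229) [66. 23.] [0.2538 0.1092 0.006 ]
scene dark 238.5 (189, 160) [29. 12.] [0.4981 0.2728 0.006 ]
scene dark 406.5 (277, 153) [39. 69.] [0.6975 0.1562 0.006 ]
side red 155.0 (246, 205) [24.  9.] [ 0.4462 -0.0156  0.035 ]
side dark 76.0 (340, 199) [35.  5.] [0.6962 0.075  0.006 ]
side dark 139.5 (310, 183) [21. 45.] [0.6179 0.1616 0.006 ]
```

```bash
python3 - <<'E'
import numpy as np,cv2
from cell import grab_frame
G=np.zeros((16,20))
for n in ("scene0","side0"):
    f=dict(np.load(n+".npz")); d=f["depth"]; v,u=np.mgrid[:420,:560]
    p=np.stack([(u-f["cx"])/f["fx"]*d,-(v-f["cy"])/f["fy"]*d,-d],-1)@f["pose"][:3,:3].T+f["pose"][:3,3]
    p=p[(d>0)]; p=p[(p[:,0]>.35)&(p[:,0]<.75)&(p[:,1]>-.5)&(p[:,1]<.5)]
    np.maximum.at(G,(((p[:,0]-.35)/.025).astype(int),((p[:,1]+.5)/.05).astype(int)),p[:,2])
print("y:",[round(-.5+.05*j,2) for j in range(20)])
for i,r in enumerate(G): print(round(.35+.025*i,3),(r*1000).astype(int))
f=grab_frame("wrist"); cv2.imwrite("pics/w0.png",f["frame"]); np.savez("w0.npz",**f); print(f["fx"],np.round(f["pose"],3))
E
```

```text
y: [-0.5, -0.45, -0.4, -0.35, -0.3, -0.25, -0.2, -0.15, -0.1, -0.05, 0.0, 0.05, 0.1, 0.15, 0.2, 0.25, 0.3, 0.35, 0.4, 0.45]
0.35 [  0  25  23   9   8   6   6  21  22 531  20   5   6   6   7   9   8   7
   7   6]
0.375 [  0  25  23  23  24   6   5   5   6 533 488   5   7   9  25  26  11   5
   5   5]
0.4 [  0  25  25  10  24   6  24  22   6 534   5   6   6   9  26  26   9   6
 124 124]
0.425 [  0  22  24  24  24   6  23  22 510 534   6  22  18   9  27  26   9   6
 122   0]
0.45 [  0   9   9  10   9   6  24  23 536 535 297  14  15  24  24  22  23   6
 123   0]
0.475 [  0   9  37   9   9   6   8   6 537 536 349   5   7  25  23  10  24   6
 122  77]
0.5 [  0  10  10  10   8  99  15  15 539 536 439  16   7  24  26  11  25   7
 122 121]
0.525 [  0   6   9   9   7 102  14  15 540 509 404  16   6  21  23   9  20   6
 123 121]
0.55 [  0   6   5   6   5   6   5  25 540 517  16  17 163 162 130   5   5   6
 122 123]
0.575 [  0   6   6   6   6   6  11  25 541 517 517 162 162 166 186   5   6   7
  64 121]
0.6 [  0   6  25  24   7  26  20  17   6 349 349 162 176 181 192 192 118   6
   5 122]
0.625 [  0  25  27  26   6  26   7   5   6   6 123 167 196 204 203 202 121   5
   5 122]
0.65 [  0  27  27  27  24   6   6   6   6 151 179 189 208 244 206 204   0   5
   5 122]
0.675 [  0  26  23  27  25 251 252   7   6 184 194 203 207 253 249 200   0   0
   4 121]
0.7 [  0  26  26 137 252 252 251 140   6 199 208 203 201 252 243 201   0   0
   0 121]
0.725 [  0  27  28 140 266 275 272 284 297 308 320 319 204 203 196 186   0   0
   0 123]
319.64877441870885 [[ 1.     0.     0.002  0.55 ]
 [-0.001  0.961  0.276  0.071]
 [-0.002 -0.276  0.961  0.374]
 [ 0.     0.     0.     1.   ]]
```

View pics/w0.png

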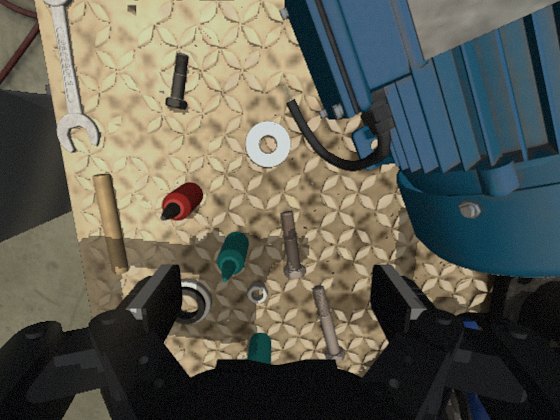

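The wrist view shows the short bolt (182,55)→(176,107), long bolt tail (320,287) and head (336,356), middle bolt (287,212)→(294,275), red bottle (182,202) with its base toward the upper right, and the seal partly behind a finger at (190,300). I'll convert these.

```bash
python3 - <<'E'
import numpy as np,cv2
from h import *
f=dict(np.load("w0.npz"))
for n,a,b,za,zb in (("short",(183,54),(176,108),.0085,.01),("mid",(287,211),(294.5,277),.01,.0135),("long",(319,286),(336,357),.01,.0135)):
    A,B=ray(f,*a,za),ray(f,*b,zb); print(n,(A+B)[:2].round(4)/2,"len",np.linalg.norm(A-B).round(3),"dir",np.degrees(np.arctan2(*(B-A)[1::-1])).round(1))
H,S,V=cv2.split(cv2.cvtColor(f["frame"],cv2.COLOR_BGR2HSV))
m=(((H<6)|(H>174))&(S>150)&(V>60)).astype(np.uint8)
q=max(cv2.findContours(m,0,1)[0],key=cv2.contourArea); print(cv2.minAreaRect(q))
# base circle: bottom rim point nearest image top-right; radius 15mm
c=cv2.boxPoints(cv2.minAreaRect(q)); print(c,[ray(f,*p,0).round(4) for p in c])
from cell import monitor
for z in (.012,.02): print(z,[ray(dict(np.load("scene0.npz")),350/2.4+124.7,v/2.4+139.7,z).round(4) for v in (278,283,290)])
E
```

```text
short [0.44675 0.1102 ] len 0.055 dir -102.1
mid [ 0.5673  -0.07485] len 0.085 dir -83.3
long [ 0.6169 -0.1839] len 0.108 dir -75.9
((182.50001525878906, 199.50001525878906), (28.284271240234375, 41.01219177246094), 45.0)
[[158.00002 204.00002]
 [187.00002 175.00002]
 [207.00002 195.00002]
 [178.00002 224.00002]] [array([ 0.4066, -0.0266,  0.    ]), array([0.4444, 0.0087, 0.    ]), array([ 0.4666, -0.0155,  0.    ]), array([ 0.4286, -0.052 ,  0.    ])]
0.012 [array([ 0.4379, -0.1508,  0.012 ]), array([ 0.4344, -0.1553,  0.012 ]), array([ 0.4296, -0.1615,  0.012 ])]
0.02 [array([ 0.4328, -0.1577,  0.02  ]), array([ 0.4293, -0.1622,  0.02  ]), array([ 0.4246, -0.1683,  0.02  ])]
```

```bash
python3 -m crank '[{"tx":-15,"ty":-104,"grip":65},{"tx":-15,"ty":-104,"tz":50,"grip":65},{"tx":-15,"ty":-104,"tz":100,"grip":65},{"tx":-15,"ty":-104,"tz":145,"grip":65},{"tx":-15,"ty":-104,"tz":175,"grip":65},{"tx":-15,"ty":-104,"tz":195,"grip":65},{"tx":-15,"ty":-104,"tz":195,"grip":65},{"tx":-15,"ty":-104,"tz":195,"grip":65},{"tx":-15,"ty":-104,"tz":195,"grip":0},{"tx":-15,"ty":-104,"tz":195,"grip":0},{"tx":-15,"ty":-104,"tz":195,"grip":0},{"tx":-15,"ty":-104,"tz":195,"grip":0}]' 40
```

```text
invalid input
```

```bash
python3 -m crank '[{"ax":0,"ay":0,"az":0,"tx":-15,"ty":-104,"tz":0,"grip":65}]' 40; python3 -m crank 2>&1 | tail -5
```

```text
clock: 0.25
tcp_pos: [0.503, -0.0072, 0.2517]
orientation: [-3.135, -0.001, 1.572]
wrist_force: [-0.9, -1.0, -0.0]
opening: 0.0731
grip_force: 0.0
invalid input
```

```bash
python3 -m crank '[{"ax":0,"ay":0,"az":0,"tx":-8,"ty":-54,"tz":0,"grip":65},{"ax":0,"ay":0,"az":0,"tx":-8,"ty":-54,"tz":50,"grip":65},{"ax":0,"ay":0,"az":0,"tx":-8,"ty":-54,"tz":100,"grip":65},{"ax":0,"ay":0,"az":0,"tx":-8,"ty":-54,"tz":145,"grip":65},{"ax":0,"ay":0,"az":0,"tx":-8,"ty":-54,"tz":175,"grip":65},{"ax":0,"ay":0,"az":0,"tx":-8,"ty":-54,"tz":195,"grip":65},{"ax":0,"ay":0,"az":0,"tx":-8,"ty":-54,"tz":195,"grip":65},{"ax":0,"ay":0,"az":0,"tx":-8,"ty":-54,"tz":195,"grip":65}]' 40
```

```text
clock: 1.05
tcp_pos: [0.4466, -0.0151, 0.0615]
orientation: [-3.141, -0.0, 1.571]
wrist_force: [1.1, 0.6, 0.5]
opening: 0.0649
grip_force: 0.0
```

```bash
python3 -m crank '[{"ax":0,"ay":0,"az":0,"tx":0,"ty":0,"tz":0,"grip":0},{"ax":0,"ay":0,"az":0,"tx":0,"ty":0,"tz":0,"grip":0},{"ax":0,"ay":0,"az":0,"tx":0,"ty":0,"tz":0,"grip":0},{"ax":0,"ay":0,"az":0,"tx":0,"ty":0,"tz":0,"grip":0},{"ax":0,"ay":0,"az":0,"tx":0,"ty":0,"tz":0,"grip":0}]' 40
```

```text
clock: 1.55
tcp_pos: [0.4478, -0.0153, 0.0631]
orientation: [3.138, 0.001, 1.571]
wrist_force: [-0.5, 0.1, 5.5]
opening: 0.029
grip_force: 39.7
```

```bash
python3 -m crank '[{"ax":0,"ay":0,"az":0,"tx":0,"ty":0,"tz":-50,"grip":0},{"ax":0,"ay":0,"az":0,"tx":0,"ty":0,"tz":-100,"grip":0},{"ax":0,"ay":0,"az":0,"tx":50,"ty":0,"tz":-130,"grip":0},{"ax":0,"ay":0,"az":0,"tx":95,"ty":0,"tz":-150,"grip":0},{"ax":0,"ay":0,"az":0,"tx":145,"ty":0,"tz":-150,"grip":0},{"ax":0,"ay":0,"az":0,"tx":180,"ty":0,"tz":-150,"grip":0},{"ax":0,"ay":0,"az":0,"tx":200,"ty":0,"tz":-150,"grip":0},{"ax":0,"ay":0,"az":0,"tx":200,"ty":0,"tz":-150,"grip":0},{"ax":0,"ay":0,"az":0,"tx":200,"ty":0,"tz":-150,"grip":0},{"ax":0,"ay":0,"az":0,"tx":200,"ty":0,"tz":-150,"grip":0}]' 40
python3 - <<'E'
import numpy as np,cv2
from cell import grab_frame
f=grab_frame("wrist"); cv2.imwrite("pics/w1.png",f["frame"]); np.savez("w1.npz",**f)
E
```

```text
clock: 2.55
tcp_pos: [0.4465, 0.1838, 0.2111]
orientation: [-3.141, 0.001, 1.57]
wrist_force: [-0.2, -0.1, -0.9]
opening: 0.0288
grip_force: 39.7
```

View pics/w1.png

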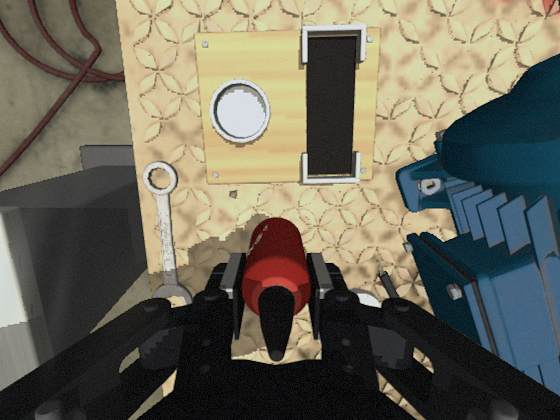

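The bottle is held upright between the pads. The cup rim centre is at (240,111), and the patch spans (306,36)–(355,177). I'll measure both by masks.

```bash
python3 - <<'E'
import numpy as np,cv2
from h import *
f=dict(np.load("w1.npz"))
print(f["pose"].round(3)[:3,3])
V=f["frame"].max(2)
m=((V<70)).astype(np.uint8); m[190:]=0; m[:,:290]=0; m[:,375:]=0
q=max(cv2.findContours(m,0,1)[0],key=cv2.contourArea)
r=cv2.minAreaRect(q); P=ray(f,*cv2.boxPoints(r).T,.006); print(r,P.round(4),"patch",P.mean(0).round(4))
e=[np.linalg.norm(P[i]-P[i-1]).round(3) for i in range(4)]; print(e)
i=int(np.argmax(e)); d=P[i]-P[i-1]; print("patch dir",np.degrees(np.arctan2(d[1],d[0])))
g=cv2.cvtColor(f["frame"],6); print("circles",cv2.HoughCircles(g[60:170,190:300],cv2.HOUGH_GRADIENT,1,50,param1=120,param2=15,minRadius=20,maxRadius=40))
a,b=ray(f,240,111,.024),ray(f,np.array([208.,271]),np.array([111.,111]),.024); print("cup",a,np.ptp(b[:,0]))
E
```

```text
[0.447 0.255 0.33 ]
((330.189697265625, 101.82681274414062), (59.84729766845703, 146.21267700195312), 2.6025619506835938) [[0.468  0.202  0.006 ]
 [0.4718 0.3347 0.006 ]
 [0.526  0.3324 0.006 ]
 [0.5291 0.1991 0.006 ]] patch [0.4987 0.267  0.006 ]
[np.float64(0.061), np.float64(0.133), np.float64(0.054), np.float64(0.133)]
patch dir 88.3468696395321
circles [[[51.5 50.5 25.2]]]
cup [0.41391103 0.26235832 0.024     ] 0.05745077968419904
```

```bash
python3 - <<'E'
import numpy as np,cv2
from h import *
f=dict(np.load("w1.npz"));s=dict(np.load("scene0.npz"));g=dict(np.load("side0.npz"))
c=ray(f,241.5,110.5,.024);print("wrist cup",c)
for F in (s,g): print(project(F,c), project(F,np.array([.41,.25,.024])))
P=ray(f,np.array([306.,357,353,308]),np.array([40.,36,178,178]),.006);print(P.round(4),P.mean(0))
C=ray(f,np.array([196.,378,372,206]),np.array([36.,27,184,184]),.006);print("board",C.round(4),C.mean(0))
a=s["frame"][140:200,125:225]; b=g["frame"][145:185,215:300]
cv2.imwrite("pics/cups.png",np.vstack([cv2.resize(a,(600,360),interpolation=2),cv2.resize(b[:,:],(510,240),interpolation=2).__array__() if 0 else cv2.copyMakeBorder(cv2.resize(b,(510,240),interpolation=2),0,0,0,90,0)]))
E
```

```text
wrist cup [0.41529273 0.26279024 0.024     ]
(np.float64(159.7868550509184), np.float64(166.0750741306162)) (np.float64(160.15840118817727), np.float64(168.9140267278975))
(np.float64(241.87193107869857), np.float64(159.14705569623436)) (np.float64(239.77086382683058), np.float64(161.03595291247677))
[[0.4742 0.3245 0.006 ]
 [0.5205 0.3276 0.006 ]
 [0.5253 0.1973 0.006 ]
 [0.4793 0.1974 0.006 ]] [0.49985553 0.2616813  0.006     ]
board [[0.3741 0.3279 0.006 ]
 [0.539  0.3349 0.006 ]
 [0.5453 0.191  0.006 ]
 [0.3747 0.1913 0.006 ]] [0.4582647  0.26129385 0.006     ]
```

View pics/cups.png

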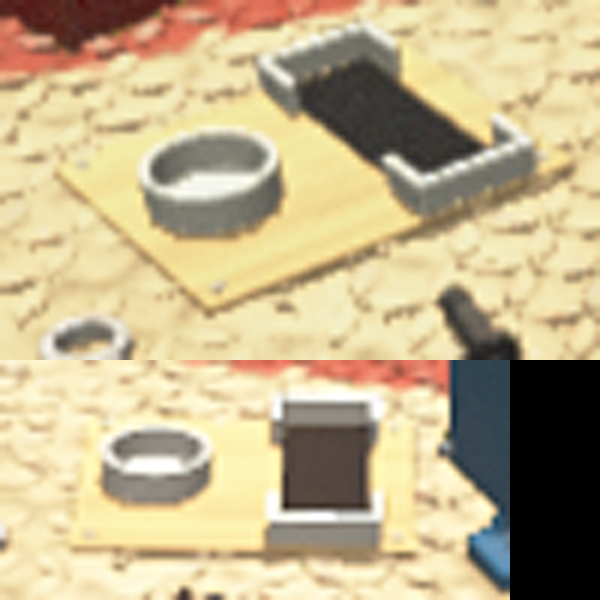

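```bash
python3 -m crank '[{"ax":0,"ay":0,"az":0,"tx":40,"ty":-18,"tz":0,"grip":0},{"ax":0,"ay":0,"az":0,"tx":72,"ty":-33,"tz":0,"grip":0},{"ax":0,"ay":0,"az":0,"tx":72,"ty":-33,"tz":40,"grip":0},{"ax":0,"ay":0,"az":0,"tx":72,"ty":-33,"tz":80,"grip":0},{"ax":0,"ay":0,"az":0,"tx":72,"ty":-33,"tz":110,"grip":0},{"ax":0,"ay":0,"az":0,"tx":72,"ty":-33,"tz":110,"grip":0},{"ax":0,"ay":0,"az":0,"tx":72,"ty":-33,"tz":110,"grip":0},{"ax":0,"ay":0,"az":0,"tx":72,"ty":-33,"tz":110,"grip":0}]' 40
python3 - <<'E'
import numpy as np,cv2
from cell import grab_frame
a=grab_frame("wrist")["frame"]; b=grab_frame("side")["frame"][125:185,205:290]; c=grab_frame("scene")["frame"][120:200,120:205]
cv2.imwrite("pics/w2.png",np.hstack([cv2.resize(b,(425,300),interpolation=2),cv2.resize(c,(319,300),interpolation=2)])); cv2.imwrite("pics/w2w.png",a)
E
```

```text
clock: 3.4
tcp_pos: [0.4153, 0.257, 0.1038]
orientation: [3.137, -0.002, 1.57]
wrist_force: [0.2, -0.6, -0.0]
opening: 0.0289
grip_force: 39.8
```

View pics/w2.png

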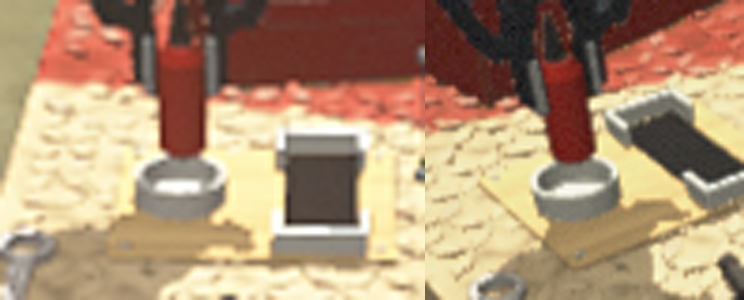

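The side and scene crops show the bottle hanging above the cup and laterally centred, but its height and depth look uncertain. I'll triangulate the bottle bottom and the rim from both views.

```bash
python3 - <<'E'
import numpy as np,cv2
from cell import grab_frame
from h import *
from scipy.optimize import least_squares
F={n:grab_frame(n) for n in("side","scene")}
obs=[];cup=[]
for n,f in F.items():
    H,S,V=cv2.split(cv2.cvtColor(f["frame"],cv2.COLOR_BGR2HSV))
    m=(((H<6)|(H>174))&(S>150)&(V>60)).astype(np.uint8)
    # crop near projected bottle
    u,v=project(f,np.array([.4153,.257,.075])); u,v=int(u),int(v)
    k=np.zeros_like(m);k[v-8:v+22,u-8:u+9]=1;m*=k
    ys,xs=np.nonzero(m); yb=[ys[xs==x].max() for x in np.unique(xs)]
    xl=np.unique(xs); print(n,(u,v),list(zip(xl.tolist(),[int(y) for y in yb])))
    obs.append((f,(xl.min()+xl.max())/2,max(yb)+.5))
th=np.linspace(0,2*np.pi,60)
def bot(f,c,r):
    p=c+np.stack([r*np.cos(th),r*np.sin(th),0*th],-1); u,v=project(f,p); return u.mean(),v.max()
s=least_squares(lambda c:np.concatenate([np.subtract(bot(f,c,.015),(u,v)) for f,u,v in obs]),[.415,.257,.04]); print(s.x,s.fun)
for y in (.25,.256,.262):
  print(y,[ (np.round(bot(f,np.array([.4135,y,.006]),.028),1), np.round(project(f,np.array([.4135,y,.024])),1)) for f in F.values()])
for n,f in F.items():
    u,v=map(int,project(f,np.array([.4135,.256,.015]))); g=f["frame"][v-14:v+16,u].tolist(); print(n,u,v-14,[sum(x)//3 for x in g])
E
```

```text
side (241, 144) [(236, 138), (237, 153), (238, 155), (239, 155), (240, 155), (241, 155), (242, 155), (243, 155), (244, 154), (245, 153)]
scene (157, 148) [(151, 140), (152, 153), (153, 157), (154, 161), (155, 162), (156, 162), (157, 163), (158, 163), (159, 163), (160, 162), (161, 162), (162, 162), (163, 161)]
[0.41102175 0.26274853 0.04252236] [-0.06816009  0.30072731 -0.03442149 -0.24473507]
0.25 [(array([241.2, 170.8]), array([240.9, 161.1])), (array([162.9, 181. ]), array([161.5, 168.4]))]
0.256 [(array([241.3, 169.9]), array([241.1, 160.2])), (array([161.7, 179.9]), array([160.4, 167.4]))]
0.262 [(array([241.5, 168.9]), array([241.3, 159.3])), (array([160.6, 178.9]), array([159.3, 166.4]))]
side 241 148 [76, 76, 75, 77, 76, 77, 76, 74, 93, 127, 141, 138, 153, 235, 254, 221, 140, 136, 137, 138, 136, 136, 145, 150, 154, 148, 144, 152, 137, 127]
scene 160 156 [60, 59, 57, 62, 54, 54, 59, 75, 113, 125, 124, 135, 163, 234, 242, 232, 183, 132, 121, 122, 120, 123, 125, 129, 127, 132, 133, 134, 138, 141]
```

```bash
python3 -m crank '[{"ax":0,"ay":0,"az":0,"tx":-6,"ty":2,"tz":0,"grip":0},{"ax":0,"ay":0,"az":0,"tx":-6,"ty":2,"tz":14,"grip":0},{"ax":0,"ay":0,"az":0,"tx":-6,"ty":2,"tz":22,"grip":0},{"ax":0,"ay":0,"az":0,"tx":-6,"ty":2,"tz":28,"grip":0},{"ax":0,"ay":0,"az":0,"tx":-6,"ty":2,"tz":31,"grip":0},{"ax":0,"ay":0,"az":0,"tx":-6,"ty":2,"tz":31,"grip":0},{"ax":0,"ay":0,"az":0,"tx":-6,"ty":2,"tz":31,"grip":0}]' 40
```

```text
clock: 4.35
tcp_pos: [0.4166, 0.2549, 0.0713]
orientation: [3.138, -0.01, 1.571]
wrist_force: [1.2, 10.1, 2.4]
opening: 0.029
grip_force: 45.1
```

```bash
python3 -m crank '[{"ax":0,"ay":0,"az":0,"tx":7,"ty":0,"tz":0,"grip":0},{"ax":0,"ay":0,"az":0,"tx":7,"ty":0,"tz":0,"grip":0},{"ax":0,"ay":0,"az":0,"tx":7,"ty":0,"tz":0,"grip":0}]' 40
python3 - <<'E'
import numpy as np,cv2
from cell import grab_frame
b=grab_frame("side")["frame"][125:185,205:290]; c=grab_frame("scene")["frame"][120:200,120:205]
cv2.imwrite("pics/w3.png",np.hstack([cv2.resize(b,(425,300),interpolation=2),cv2.resize(c,(319,300),interpolation=2)]))
E
```

```text
clock: 4.65
tcp_pos: [0.4149, 0.2573, 0.0692]
orientation: [-3.14, 0.002, 1.571]
wrist_force: [-0.2, -0.3, -0.9]
opening: 0.0289
grip_force: 45.0
```

View pics/w3.png

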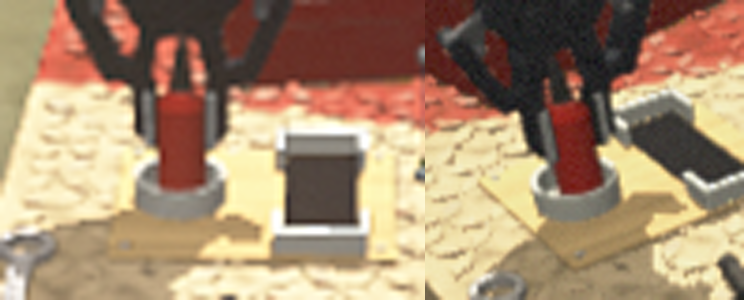

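Bottle is in the cup and free of side load. I'll release and go to the short bolt.

```bash
python3 -m crank '[{"ax":0,"ay":0,"az":0,"tx":0,"ty":0,"tz":2,"grip":0},{"ax":0,"ay":0,"az":0,"tx":0,"ty":0,"tz":2,"grip":50},{"ax":0,"ay":0,"az":0,"tx":0,"ty":0,"tz":2,"grip":55},{"ax":0,"ay":0,"az":0,"tx":0,"ty":0,"tz":2,"grip":55},{"ax":0,"ay":0,"az":0,"tx":0,"ty":0,"tz":-30,"grip":55},{"ax":0,"ay":0,"az":0,"tx":0,"ty":0,"tz":-75,"grip":50},{"ax":0,"ay":0,"az":0,"tx":0,"ty":0,"tz":-105,"grip":40},{"ax":0,"ay":0,"az":6,"tx":-45,"ty":10,"tz":-110,"grip":40},{"ax":0,"ay":0,"az":12,"tx":-90,"ty":20,"tz":-110,"grip":40},{"ax":0,"ay":0,"az":12,"tx":-135,"ty":29,"tz":-100,"grip":40},{"ax":0,"ay":0,"az":12,"tx":-148,"ty":32,"tz":-70,"grip":40},{"ax":0,"ay":0,"az":12,"tx":-148,"ty":32,"tz":-50,"grip":40}]' 40
python3 -m crank '[{"ax":0,"ay":0,"az":0,"tx":0,"ty":0,"tz":0,"grip":40},{"ax":0,"ay":0,"az":0,"tx":0,"ty":0,"tz":0,"grip":40}]' 60
python3 - <<'E'
import numpy as np,cv2
from cell import grab_frame
f=grab_frame("wrist"); cv2.imwrite("pics/w4.png",f["frame"]); np.savez("w4.npz",**f)
E
```

```text
clock: 5.95
tcp_pos: [0.4477, 0.1075, 0.1194]
orientation: [3.141, 0.001, 1.357]
wrist_force: [0.4, -0.2, 0.5]
opening: 0.0399
grip_force: 0.0
clock: 6.15
tcp_pos: [0.4476, 0.1099, 0.1207]
orientation: [-3.142, -0.0, 1.361]
wrist_force: [0.8, -0.3, -0.6]
opening: 0.04
grip_force: 0.0
```

View pics/w4.png

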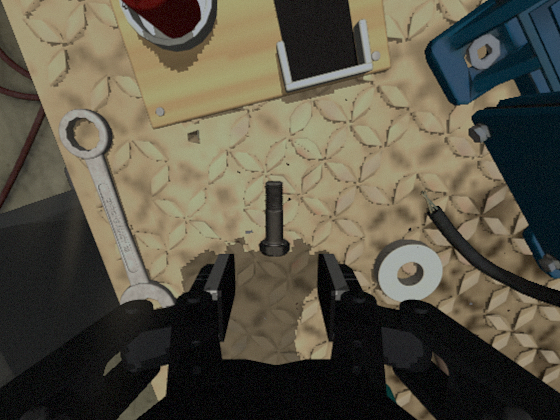

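Bottle stands in the cup. The bolt lies (275,181)→(274,252), aligned between the fingers.

```bash
python3 - <<'E'
import numpy as np
from h import *
from cell import monitor
f=dict(np.load("w4.npz")); s=monitor.state(); print(s["tcp_pos"],s["orientation"])
A,B=ray(f,275,181,.0085),ray(f,274,253,.01); M=(A+B)/2
print(A,B,M,np.linalg.norm(A-B),np.degrees(np.arctan2(*(B-A)[1::-1])))
y=s["orientation"][2]; d=M-s["tcp_pos"]; print("tx,ty",d[0]*np.cos(y)+d[1]*np.sin(y), d[0]*np.sin(y)-d[1]*np.cos(y))
E
```

```text
[0.44821091 0.11020144 0.1215202 ] [ 3.13970837e+00 -6.44181675e-04  1.36185366e+00]
[0.45268686 0.13734502 0.0085    ] [0.44016976 0.08256206 0.01      ] [0.44642831 0.10995354 0.00925   ] 0.056214770691767335 -102.87031734555177
tx,ty -0.0006122703467892565 -0.0016924063378354313
```

```bash
python3 -m crank '[{"ax":0,"ay":0,"az":0,"tx":4,"ty":-2,"tz":45,"grip":40},{"ax":0,"ay":0,"az":0,"tx":4,"ty":-2,"tz":75,"grip":40},{"ax":0,"ay":0,"az":0,"tx":4,"ty":-2,"tz":92,"grip":40},{"ax":0,"ay":0,"az":0,"tx":4,"ty":-2,"tz":92,"grip":40},{"ax":0,"ay":0,"az":0,"tx":4,"ty":-2,"tz":92,"grip":0},{"ax":0,"ay":0,"az":0,"tx":4,"ty":-2,"tz":92,"grip":0},{"ax":0,"ay":0,"az":0,"tx":4,"ty":-2,"tz":92,"grip":0},{"ax":0,"ay":0,"az":0,"tx":4,"ty":-2,"tz":92,"grip":0}]' 70
```

```text
clock: 7.0
tcp_pos: [0.4484, 0.1147, 0.0307]
orientation: [3.137, -0.002, 1.361]
wrist_force: [-0.6, 0.4, 6.5]
opening: 0.0101
grip_force: 68.7
```

Opening of 10 mm is under the shank's 13.6 mm, so the grip is high. I'll regrasp 5 mm lower.

```bash
python3 -m crank '[{"ax":0,"ay":0,"az":0,"tx":0,"ty":0,"tz":0,"grip":40},{"ax":0,"ay":0,"az":0,"tx":0,"ty":0,"tz":0,"grip":40},{"ax":0,"ay":0,"az":0,"tx":0,"ty":0,"tz":5,"grip":40},{"ax":0,"ay":0,"az":0,"tx":0,"ty":0,"tz":5,"grip":40},{"ax":0,"ay":0,"az":0,"tx":0,"ty":0,"tz":5,"grip":0},{"ax":0,"ay":0,"az":0,"tx":0,"ty":0,"tz":5,"grip":0},{"ax":0,"ay":0,"az":0,"tx":0,"ty":0,"tz":5,"grip":0},{"ax":0,"ay":0,"az":0,"tx":0,"ty":0,"tz":5,"grip":0}]' 60
```

```text
clock: 7.8
tcp_pos: [0.4478, 0.1145, 0.0255]
orientation: [3.139, -0.001, 1.361]
wrist_force: [-3.0, -0.1, 12.7]
opening: 0.0112
grip_force: 60.6
```

```bash
python3 -m crank '[{"ax":0,"ay":0,"az":0,"tx":0,"ty":0,"tz":-30,"grip":0},{"ax":0,"ay":0,"az":0,"tx":0,"ty":0,"tz":-75,"grip":0},{"ax":0,"ay":0,"az":0,"tx":0,"ty":0,"tz":-120,"grip":0},{"ax":0,"ay":0,"az":0,"tx":-30,"ty":5,"tz":-155,"grip":0},{"ax":0,"ay":0,"az":0,"tx":-75,"ty":13,"tz":-175,"grip":0},{"ax":0,"ay":0,"az":-4,"tx":-124,"ty":22,"tz":-175,"grip":0},{"ax":0,"ay":0,"az":-4,"tx":-173,"ty":31,"tz":-175,"grip":0},{"ax":0,"ay":0,"az":-4,"tx":-222,"ty":40,"tz":-175,"grip":0},{"ax":0,"ay":0,"az":-4,"tx":-271,"ty":49,"tz":-175,"grip":0},{"ax":0,"ay":0,"az":-4,"tx":-320,"ty":58,"tz":-180,"grip":0},{"ax":0,"ay":0,"az":-4,"tx":-369,"ty":67,"tz":-190,"grip":0},{"ax":0,"ay":0,"az":-4,"tx":-415,"ty":75,"tz":-205,"grip":0}]' 60
```

```text
clock: 9.0
tcp_pos: [0.4322, -0.3089, 0.2262]
orientation: [-3.138, -0.003, 1.43]
wrist_force: [0.6, 1.0, -0.9]
opening: 0.011
grip_force: 58.6
```

```bash
python3 -m crank '[{"ax":0,"ay":0,"az":0,"tx":-47,"ty":4,"tz":0,"grip":0},{"ax":0,"ay":0,"az":0,"tx":-85,"ty":10,"tz":0,"grip":0},{"ax":0,"ay":0,"az":0,"tx":-105,"ty":11,"tz":0,"grip":0},{"ax":0,"ay":0,"az":0,"tx":-105,"ty":11,"tz":0,"grip":0},{"ax":0,"ay":0,"az":0,"tx":-105,"ty":11,"tz":0,"grip":0},{"ax":0,"ay":0,"az":0,"tx":-105,"ty":11,"tz":0,"grip":0}]' 60
python3 - <<'E'
import numpy as np,cv2
from cell import grab_frame
f=grab_frame("wrist"); cv2.imwrite("pics/w5.png",f["frame"]); np.savez("w5.npz",**f)
E
```

```text
clock: 9.6
tcp_pos: [0.4299, -0.4117, 0.2278]
orientation: [-3.141, -0.001, 1.432]
wrist_force: [-0.4, -0.1, -0.9]
opening: 0.0107
grip_force: 58.6
```

View pics/w5.png

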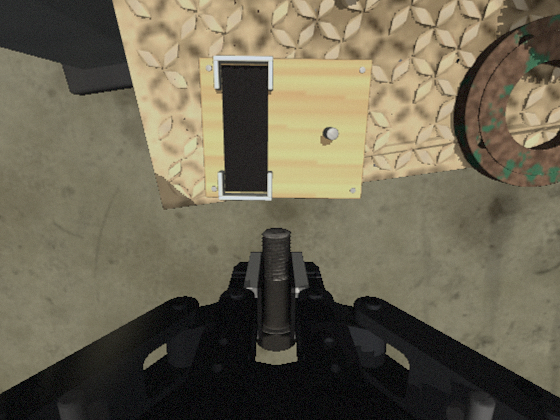

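Bolt is held, tail toward image top. The patch spans (222,65)–(268,191) and the post top is at (331,133).

```bash
python3 - <<'E'
import numpy as np
from h import *
from cell import monitor
f=dict(np.load("w5.npz")); s=monitor.state(); t=s["tcp_pos"]; y=s["orientation"][2]
loc=lambda p:(np.round(1e3*np.array([(p-t)[0]*np.cos(y)+(p-t)[1]*np.sin(y),(p-t)[0]*np.sin(y)-(p-t)[1]*np.cos(y)]),1))
C=ray(f,np.array([200.,372,361,205]),np.array([59.,60,198,198]),.006)
print("board",C.round(4).tolist(),[np.linalg.norm(C[i]-C[i-1]).round(4) for i in range(4)],C.mean(0),[np.degrees(np.arctan2(*(C[i]-C[i-1])[1::-1])).round(1) for i in range(4)])
P=ray(f,np.array([222.,269,268,224]),np.array([65.,65,191,191]),.006)
print("patch",P.mean(0),[np.linalg.norm(P[i]-P[i-1]).round(4) for i in range(4)],loc(P.mean(0)))
p=ray(f,331,133,.034); print("post",p,loc(p),np.linalg.norm((P.mean(0)-p)[:2]),np.degrees(np.arctan2(*(p-P.mean(0))[1::-1])))
E
```

```text
board [[0.3743, -0.2745, 0.006], [0.5402, -0.2987, 0.006], [0.5204, -0.4354, 0.006], [0.3514, -0.4117, 0.006]] [np.float64(0.1391), np.float64(0.1676), np.float64(0.1382), np.float64(0.1707)] [ 0.44657656 -0.35507959  0.006     ] [np.float64(80.5), np.float64(-8.3), np.float64(-98.2), np.float64(172.0)]
patch [ 0.40721559 -0.34809715  0.006     ] [np.float64(0.126), np.float64(0.046), np.float64(0.1259), np.float64(0.0478)] [ 59.7 -31.3]
post [ 0.48976302 -0.36037195  0.034     ] [59.  52.1] 0.08345506822512375 -8.457905300802787
```

```bash
python3 -m crank '[{"ax":0,"ay":0,"az":0,"tx":40,"ty":-19,"tz":0,"grip":0},{"ax":0,"ay":0,"az":0,"tx":64,"ty":-31,"tz":30,"grip":0},{"ax":0,"ay":0,"az":0,"tx":64,"ty":-31,"tz":75,"grip":0},{"ax":0,"ay":0,"az":0,"tx":64,"ty":-31,"tz":120,"grip":0},{"ax":0,"ay":0,"az":0,"tx":64,"ty":-31,"tz":155,"grip":0},{"ax":0,"ay":0,"az":0,"tx":64,"ty":-31,"tz":178,"grip":0},{"ax":0,"ay":0,"az":0,"tx":64,"ty":-31,"tz":188,"grip":0},{"ax":0,"ay":0,"az":0,"tx":64,"ty":-31,"tz":193,"grip":0},{"ax":0,"ay":0,"az":0,"tx":64,"ty":-31,"tz":193,"grip":0},{"ax":0,"ay":0,"az":0,"tx":64,"ty":-31,"tz":193,"grip":0}]' 60
```

```text
clock: 10.65
tcp_pos: [0.409, -0.346, 0.0372]
orientation: [3.139, 0.002, 1.431]
wrist_force: [-0.1, 1.1, -0.4]
opening: 0.0111
grip_force: 58.8
```

```bash
python3 -m crank '[{"ax":0,"ay":0,"az":0,"tx":0,"ty":0,"tz":3,"grip":0},{"ax":0,"ay":0,"az":0,"tx":0,"ty":0,"tz":4,"grip":0},{"ax":0,"ay":0,"az":0,"tx":0,"ty":0,"tz":4,"grip":30},{"ax":0,"ay":0,"az":0,"tx":0,"ty":0,"tz":4,"grip":30},{"ax":0,"ay":0,"az":0,"tx":0,"ty":0,"tz":-20,"grip":30},{"ax":0,"ay":0,"az":0,"tx":0,"ty":0,"tz":-65,"grip":40},{"ax":0,"ay":0,"az":0,"tx":25,"ty":0,"tz":-100,"grip":60},{"ax":0,"ay":0,"az":0,"tx":70,"ty":0,"tz":-100,"grip":80},{"ax":0,"ay":0,"az":0,"tx":115,"ty":0,"tz":-100,"grip":82},{"ax":0,"ay":0,"az":0,"tx":155,"ty":0,"tz":-95,"grip":82},{"ax":0,"ay":0,"az":0,"tx":185,"ty":0,"tz":-85,"grip":82},{"ax":0,"ay":0,"az":0,"tx":195,"ty":0,"tz":-85,"grip":82}]' 60
python3 -m crank '[{"ax":0,"ay":0,"az":0,"tx":0,"ty":0,"tz":0,"grip":82},{"ax":0,"ay":0,"az":0,"tx":0,"ty":0,"tz":0,"grip":82},{"ax":0,"ay":0,"az":0,"tx":0,"ty":0,"tz":0,"grip":82}]' 60
python3 - <<'E'
import numpy as np,cv2
from cell import grab_frame
f=grab_frame("wrist"); np.savez("w6.npz",**f); g=grab_frame("scene"); h=grab_frame("side")["frame"][120:320,180:300]
cv2.imwrite("pics/w6.png",np.hstack([f["frame"][120:],cv2.resize(g["frame"][270:380,280:425],(235,178)).__array__() if 0 else cv2.copyMakeBorder(g["frame"][270:380,220:425],0,190,0,0,0)]))
E
```

```text
clock: 11.85
tcp_pos: [0.4344, -0.1492, 0.1193]
orientation: [-3.14, -0.001, 1.434]
wrist_force: [-0.3, 0.1, -0.4]
opening: 0.082
grip_force: 0.0
clock: 12.15
tcp_pos: [0.4354, -0.1535, 0.1209]
orientation: [3.14, 0.001, 1.43]
wrist_force: [-0.5, 0.3, -0.1]
opening: 0.0819
grip_force: 0.0
```

View pics/w6.png

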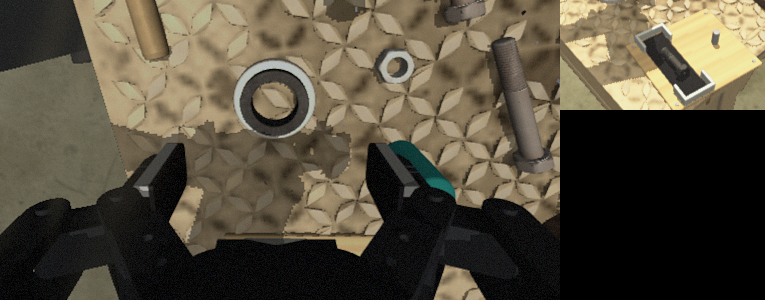

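Short bolt lies on the patch between the stops. The seal's white ring is centred at about (274,217) in the full frame.

```bash
python3 - <<'E'
import numpy as np,cv2
from h import *
from cell import monitor
f=dict(np.load("w6.npz")); s=monitor.state(); t=s["tcp_pos"]; y=s["orientation"][2]; print(t)
loc=lambda p:(np.round(1e3*np.array([(p-t)[0]*np.cos(y)+(p-t)[1]*np.sin(y),(p-t)[0]*np.sin(y)-(p-t)[1]*np.cos(y)]),1))
p=ray(f,np.array([234.,315,274,274]),np.array([217.,217,179,257]),.012); print(np.ptp(p,0),p.mean(0),loc(p.mean(0)))
A,B=ray(f,503,158,.01),ray(f,534,290,.0135); print("long",(A+B)/2,loc((A+B)/2),np.linalg.norm(A-B),np.degrees(np.arctan2(*(B-A)[1::-1])))
E
```

```text
[ 0.43516556 -0.15316287  0.12055977]
[0.05964813 0.06022336 0.        ] [ 0.43434879 -0.15300678  0.012     ] [ 0.  -0.8]
long [ 0.61591278 -0.1865229   0.01175   ] [ -7.6 183.6] 0.11191145045545302 -75.74202080942031
```

```bash
python3 -m crank '[{"ax":0,"ay":0,"az":0,"tx":0,"ty":-1,"tz":45,"grip":82},{"ax":0,"ay":0,"az":0,"tx":0,"ty":-1,"tz":75,"grip":82},{"ax":0,"ay":0,"az":0,"tx":0,"ty":-1,"tz":94,"grip":82},{"ax":0,"ay":0,"az":0,"tx":0,"ty":-1,"tz":94,"grip":82},{"ax":0,"ay":0,"az":0,"tx":0,"ty":-1,"tz":94,"grip":50},{"ax":0,"ay":0,"az":0,"tx":0,"ty":-1,"tz":94,"grip":50},{"ax":0,"ay":0,"az":0,"tx":0,"ty":-1,"tz":94,"grip":50},{"ax":0,"ay":0,"az":0,"tx":0,"ty":-1,"tz":94,"grip":50}]' 60
```

```text
clock: 13.1
tcp_pos: [0.4355, -0.1528, 0.0287]
orientation: [3.138, 0.002, 1.431]
wrist_force: [-1.7, -1.1, 6.8]
opening: 0.0571
grip_force: 63.2
```

```bash
python3 -m crank '[{"ax":0,"ay":0,"az":0,"tx":0,"ty":0,"tz":-15,"grip":50},{"ax":0,"ay":0,"az":0,"tx":0,"ty":0,"tz":-50,"grip":50},{"ax":0,"ay":0,"az":0,"tx":0,"ty":0,"tz":-95,"grip":50},{"ax":0,"ay":0,"az":0,"tx":0,"ty":0,"tz":-120,"grip":50},{"ax":0,"ay":0,"az":0,"tx":0,"ty":0,"tz":-120,"grip":50},{"ax":0,"ay":0,"az":0,"tx":0,"ty":0,"tz":-120,"grip":50}]' 60
python3 - <<'E'
import numpy as np,cv2
from cell import grab_frame
f=grab_frame("wrist"); np.savez("w7.npz",**f); g=grab_frame("side")["frame"][150:270,180:290]
cv2.imwrite("pics/w7.png",np.hstack([f["frame"][170:,120:430],cv2.resize(g,(229,250))]))
E
```

```text
clock: 13.7
tcp_pos: [0.4344, -0.152, 0.1469]
orientation: [3.14, 0.001, 1.431]
wrist_force: [-0.1, 2.1, -1.7]
opening: 0.0571
grip_force: 64.2
```

View pics/w7.png

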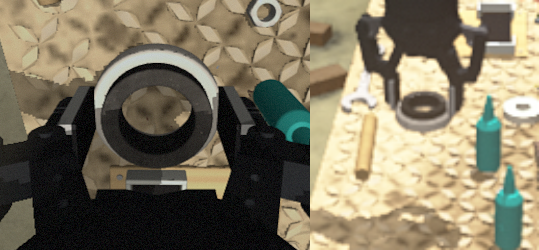

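```bash
python3 - <<'E'
import numpy as np
from h import *
from cell import monitor
f=dict(np.load("w7.npz")); s=monitor.state(); t=s["tcp_pos"]; y=s["orientation"][2]; print(t)
loc=lambda p:(np.round(1e3*np.array([(p-t)[0]*np.cos(y)+(p-t)[1]*np.sin(y),(p-t)[0]*np.sin(y)-(p-t)[1]*np.cos(y)]),1))
p=ray(f,np.array([223.,337,280,280]),np.array([286.,286,236,337]),t[2]-.009); print(np.ptp(p,0),loc(p.mean(0)))
h=ray(f,np.array([242.,317]),np.array([281.,281]),t[2]-.009);print(loc(h.mean(0)),h)
w=ray(f,np.array([215.,341]),np.array([275.,275]),t[2]-.017);print(loc(w.mean(0)),w)
print("post",loc(np.array([.4900,-.3608,0])))
E
```

```text
[ 0.43315757 -0.15142115  0.1446398 ]
[0.05111502 0.05069882 0.        ] [-2.8  3.1]
[0.5 2.9] [[ 0.41934585 -0.14892889  0.1356398 ]
 [ 0.4528123  -0.1537001   0.1356398 ]]
[-0.6  2.3] [[ 0.40566116 -0.14811995  0.1276398 ]
 [ 0.46500571 -0.15657724  0.1276398 ]]
post [-199.4   85.4]
```

```bash
python3 -m crank '[{"ax":0,"ay":0,"az":0,"tx":-45,"ty":19,"tz":0,"grip":50},{"ax":0,"ay":0,"az":0,"tx":-90,"ty":38,"tz":0,"grip":50},{"ax":0,"ay":0,"az":0,"tx":-135,"ty":57,"tz":0,"grip":50},{"ax":0,"ay":0,"az":0,"tx":-175,"ty":74,"tz":0,"grip":50},{"ax":0,"ay":0,"az":0,"tx":-198,"ty":84,"tz":10,"grip":50},{"ax":0,"ay":0,"az":0,"tx":-198,"ty":84,"tz":40,"grip":50},{"ax":0,"ay":0,"az":0,"tx":-198,"ty":84,"tz":65,"grip":50},{"ax":0,"ay":0,"az":0,"tx":-198,"ty":84,"tz":65,"grip":50},{"ax":0,"ay":0,"az":0,"tx":-198,"ty":84,"tz":65,"grip":50}]' 60
python3 - <<'E'
from cell import monitor
for i in range(3): print(monitor.state()["tcp_pos"])
E
```

```text
clock: 14.7
tcp_pos: [0.4889, -0.3588, 0.0794]
orientation: [-3.138, -0.002, 1.431]
wrist_force: [0.6, 0.5, -1.0]
opening: 0.0572
grip_force: 64.3
[ 0.48886715 -0.35883591  0.07935814]
[ 0.48886715 -0.35883591  0.07935814]
[ 0.48886715 -0.35883591  0.07935814]
```

```bash
python3 -m crank '[{"ax":0,"ay":0,"az":0,"tx":-2,"ty":1,"tz":10,"grip":50},{"ax":0,"ay":0,"az":0,"tx":-2,"ty":1,"tz":20,"grip":50},{"ax":0,"ay":0,"az":0,"tx":-2,"ty":1,"tz":30,"grip":50},{"ax":0,"ay":0,"az":0,"tx":-2,"ty":1,"tz":38,"grip":50},{"ax":0,"ay":0,"az":0,"tx":-2,"ty":1,"tz":43,"grip":50},{"ax":0,"ay":0,"az":0,"tx":-2,"ty":1,"tz":43,"grip":50},{"ax":0,"ay":0,"az":0,"tx":-2,"ty":1,"tz":43,"grip":50}]' 60
```

```text
clock: 15.4
tcp_pos: [0.4905, -0.3618, 0.0384]
orientation: [3.141, 0.0, 1.431]
wrist_force: [0.1, -0.1, -0.5]
opening: 0.0574
grip_force: 64.3
```

```bash
python3 -m crank '[{"ax":0,"ay":0,"az":0,"tx":0,"ty":0,"tz":3,"grip":50},{"ax":0,"ay":0,"az":0,"tx":0,"ty":0,"tz":3,"grip":76},{"ax":0,"ay":0,"az":0,"tx":0,"ty":0,"tz":3,"grip":76},{"ax":0,"ay":0,"az":0,"tx":0,"ty":0,"tz":-20,"grip":76},{"ax":0,"ay":0,"az":0,"tx":0,"ty":0,"tz":-65,"grip":76},{"ax":0,"ay":0,"az":0,"tx":0,"ty":0,"tz":-110,"grip":60},{"ax":0,"ay":0,"az":0,"tx":0,"ty":0,"tz":-130,"grip":40},{"ax":0,"ay":0,"az":0,"tx":0,"ty":0,"tz":-130,"grip":40}]' 60
python3 - <<'E'
import numpy as np
for n in ("scene0","side0"):
    f=dict(np.load(n+".npz")); d=f["depth"]; v,u=np.mgrid[:420,:560]
    p=np.stack([(u-f["cx"])/f["fx"]*d,-(v-f["cy"])/f["fy"]*d,-d],-1)@f["pose"][:3,:3].T+f["pose"][:3,3]
    p=p[d>0]
    for y0 in np.arange(-.32,-.08,.03):
        q=p[(p[:,2]>.05)&(p[:,2]<.4)&(p[:,1]>y0)&(p[:,1]<y0+.03)&(p[:,0]>.56)&(p[:,0]<.9)]
        if len(q): print(n,round(y0,2),len(q),np.sort(q[:,0])[:3].round(3),q[np.argsort(q[:,0])[:3],2].round(3))
E
```

```text
clock: 16.2
tcp_pos: [0.4925, -0.3635, 0.1745]
orientation: [3.132, 0.006, 1.431]
wrist_force: [0.3, -0.3, -0.2]
opening: 0.0399
grip_force: 0.0
scene0 -0.32 5030 [0.714 0.714 0.714] [0.118 0.122 0.076]
scene0 -0.29 4228 [0.707 0.707 0.708] [0.25  0.251 0.247]
scene0 -0.26 4193 [0.692 0.693 0.694] [0.248 0.25  0.247]
scene0 -0.23 2980 [0.69  0.691 0.691] [0.25  0.25  0.251]
scene0 -0.2 2216 [0.697 0.697 0.697] [0.252 0.249 0.248]
scene0 -0.17 1554 [0.712 0.713 0.713] [0.128 0.081 0.122]
scene0 -0.14 433 [0.73  0.731 0.731] [0.266 0.27  0.267]
scene0 -0.11 210 [0.731 0.731 0.731] [0.277 0.28  0.278]
side0 -0.32 5353 [0.714 0.715 0.715] [0.079 0.069 0.082]
side0 -0.29 3218 [0.708 0.71  0.71 ] [0.248 0.249 0.25 ]
side0 -0.26 2476 [0.692 0.693 0.694] [0.25  0.246 0.249]
side0 -0.23 1288 [0.691 0.691 0.692] [0.249 0.249 0.249]
side0 -0.2 775 [0.697 0.698 0.699] [0.248 0.25  0.248]
side0 -0.17 724 [0.714 0.714 0.715] [0.121 0.118 0.131]
side0 -0.14 248 [0.732 0.732 0.733] [0.272 0.271 0.265]
side0 -0.11 119 [0.732 0.732 0.732] [0.275 0.271 0.269]
```

```bash
python3 -m crank '[{"ax":0,"ay":0,"az":-6,"tx":45,"ty":20,"tz":0,"grip":40},{"ax":0,"ay":0,"az":-13,"tx":90,"ty":41,"tz":0,"grip":40},{"ax":0,"ay":0,"az":-20,"tx":135,"ty":61,"tz":0,"grip":40},{"ax":0,"ay":0,"az":-22,"tx":180,"ty":82,"tz":0,"grip":40},{"ax":0,"ay":0,"az":-22,"tx":204,"ty":93,"tz":10,"grip":40},{"ax":0,"ay":0,"az":-22,"tx":204,"ty":93,"tz":45,"grip":40},{"ax":0,"ay":0,"az":-22,"tx":204,"ty":93,"tz":45,"grip":40},{"ax":0,"ay":0,"az":-22,"tx":204,"ty":93,"tz":45,"grip":40},{"ax":0,"ay":0,"az":-22,"tx":204,"ty":93,"tz":45,"grip":40}]' 60
python3 - <<'E'
import numpy as np,cv2
from cell import grab_frame,monitor
f=grab_frame("wrist"); np.savez("w8.npz",**f); g=grab_frame("scene"); h=grab_frame("side")
a=cv2.resize(g["frame"][270:380,280:425],(290,220)); b=cv2.resize(h["frame"][260:330,180:290],(290,185))
cv2.imwrite("pics/w8.png",np.hstack([f["frame"][:405,50:510],np.vstack([a,b])])); print(monitor.state()["tcp_pos"],monitor.state()["orientation"])
E
```

```text
clock: 17.1
tcp_pos: [0.6111, -0.1737, 0.1243]
orientation: [3.141, 0.001, 1.814]
wrist_force: [0.4, -0.5, 0.7]
opening: 0.0401
grip_force: 0.0
[ 0.61147681 -0.17379312  0.12522452] [3.13901257e+00 1.81470753e-03 1.81389771e+00]
```

View pics/w8.png

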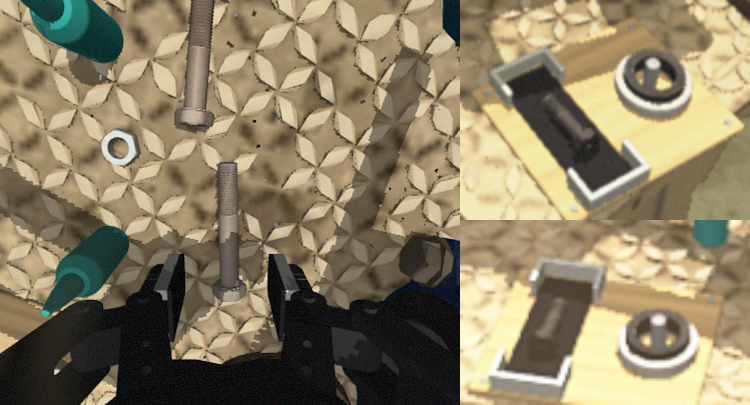

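The seal lies flat over the post and the short bolt is well placed. The long bolt runs (277,162)→(279,299) in the full frame, in line with the tool.

```bash
python3 - <<'E'
import numpy as np
from h import *
f=dict(np.load("w8.npz")); t=np.array([.6114,-.1738,.125]); y=1.814
loc=lambda p:(np.round(1e3*np.array([(p-t)[0]*np.cos(y)+(p-t)[1]*np.sin(y),(p-t)[0]*np.sin(y)-(p-t)[1]*np.cos(y)]),1))
A,B=ray(f,277,162,.009),ray(f,279.5,299,.0135);print(A,B,loc(A),loc(B),loc((A+B)/2),np.linalg.norm(A-B))
E
```

```text
[ 0.60223722 -0.13343773  0.009     ] [ 0.63069695 -0.23972995  0.0135    ] [41.4  0.8] [-68.6   2.9] [-13.6   1.8] 0.1101282994697332
```

```bash
python3 -m crank '[{"ax":0,"ay":0,"az":0,"tx":-13,"ty":2,"tz":40,"grip":40},{"ax":0,"ay":0,"az":0,"tx":-13,"ty":2,"tz":75,"grip":40},{"ax":0,"ay":0,"az":0,"tx":-13,"ty":2,"tz":92,"grip":40},{"ax":0,"ay":0,"az":0,"tx":-13,"ty":2,"tz":97,"grip":40},{"ax":0,"ay":0,"az":0,"tx":-13,"ty":2,"tz":97,"grip":40},{"ax":0,"ay":0,"az":0,"tx":-13,"ty":2,"tz":97,"grip":0},{"ax":0,"ay":0,"az":0,"tx":-13,"ty":2,"tz":97,"grip":0},{"ax":0,"ay":0,"az":0,"tx":-13,"ty":2,"tz":97,"grip":0},{"ax":0,"ay":0,"az":0,"tx":-13,"ty":2,"tz":97,"grip":0}]' 90
```

```text
clock: 18.15
tcp_pos: [0.6176, -0.1855, 0.0291]
orientation: [3.138, 0.003, 1.815]
wrist_force: [-0.9, -0.4, 6.4]
opening: 0.012
grip_force: 88.2
```

```bash
python3 -m crank '[{"ax":0,"ay":0,"az":0,"tx":0,"ty":0,"tz":-20,"grip":0},{"ax":0,"ay":0,"az":0,"tx":0,"ty":0,"tz":-65,"grip":0},{"ax":0,"ay":0,"az":0,"tx":0,"ty":0,"tz":-110,"grip":0},{"ax":0,"ay":0,"az":0,"tx":15,"ty":-7,"tz":-150,"grip":0},{"ax":0,"ay":0,"az":0,"tx":50,"ty":-25,"tz":-175,"grip":0},{"ax":0,"ay":0,"az":0,"tx":93,"ty":-46,"tz":-175,"grip":0},{"ax":0,"ay":0,"az":0,"tx":137,"ty":-67,"tz":-175,"grip":0},{"ax":0,"ay":0,"az":5,"tx":180,"ty":-88,"tz":-175,"grip":0},{"ax":0,"ay":0,"az":10,"tx":218,"ty":-107,"tz":-175,"grip":0},{"ax":0,"ay":0,"az":14,"tx":260,"ty":-97,"tz":-175,"grip":0},{"ax":0,"ay":0,"az":14,"tx":305,"ty":-86,"tz":-185,"grip":0},{"ax":0,"ay":0,"az":14,"tx":350,"ty":-74,"tz":-195,"grip":0}]' 90
python3 - <<'E'
import numpy as np
for n in ("scene0","side0"):
    f=dict(np.load(n+".npz")); d=f["depth"]; v,u=np.mgrid[:420,:560]
    p=np.stack([(u-f["cx"])/f["fx"]*d,-(v-f["cy"])/f["fy"]*d,-d],-1)@f["pose"][:3,:3].T+f["pose"][:3,3]
    p=p[d>0]
    for y0 in np.arange(.08,.36,.04):
        q=p[(p[:,2]>.04)&(p[:,2]<.3)&(p[:,1]>y0)&(p[:,1]<y0+.04)&(p[:,0]>.48)&(p[:,0]<.9)]
        if len(q): print(n,round(y0,2),len(q),np.sort(q[:,0])[:3].round(3))
E
```

```text
clock: 19.35
tcp_pos: [0.4584, 0.1383, 0.2212]
orientation: [-3.141, 0.0, 1.57]
wrist_force: [1.1, -0.1, -2.3]
opening: 0.0116
grip_force: 88.4
scene0 0.08 1722 [0.57 0.57 0.57]
scene0 0.12 1302 [0.552 0.552 0.552]
scene0 0.16 409 [0.557 0.557 0.558]
scene0 0.2 786 [0.571 0.571 0.571]
scene0 0.24 44 [0.576 0.585 0.585]
scene0 0.28 4 [0.623 0.625 0.625]
scene0 0.32 51 [0.617 0.619 0.619]
side0 0.08 1031 [0.571 0.572 0.572]
side0 0.12 897 [0.552 0.552 0.553]
side0 0.16 566 [0.556 0.556 0.556]
side0 0.2 339 [0.576 0.576 0.576]
side0 0.24 142 [0.579 0.584 0.587]
side0 0.28 7 [0.723 0.724 0.727]
```

```bash
python3 -m crank '[{"ax":0,"ay":0,"az":0,"tx":35,"ty":3,"tz":0,"grip":0},{"ax":0,"ay":0,"az":0,"tx":45,"ty":5,"tz":0,"grip":0},{"ax":0,"ay":0,"az":0,"tx":45,"ty":5,"tz":0,"grip":0},{"ax":0,"ay":0,"az":0,"tx":45,"ty":5,"tz":0,"grip":0},{"ax":0,"ay":0,"az":0,"tx":45,"ty":5,"tz":0,"grip":0}]' 90
python3 - <<'E'
import numpy as np,cv2
from cell import grab_frame,monitor
f=grab_frame("wrist"); np.savez("w9.npz",**f); cv2.imwrite("pics/w9.png",cv2.resize(f["frame"][:360,140:500],(600,600),interpolation=2)); print(monitor.state()["tcp_pos"],monitor.state()["orientation"])
E
```

```text
clock: 19.85
tcp_pos: [0.4645, 0.1805, 0.221]
orientation: [-3.141, 0.001, 1.569]
wrist_force: [-0.1, 0.6, -0.8]
opening: 0.0118
grip_force: 88.3
[0.46455238 0.18048124 0.22110009] [-3.14122120e+00  5.76150329e-04  1.56869802e+00]
```

View pics/w9.png

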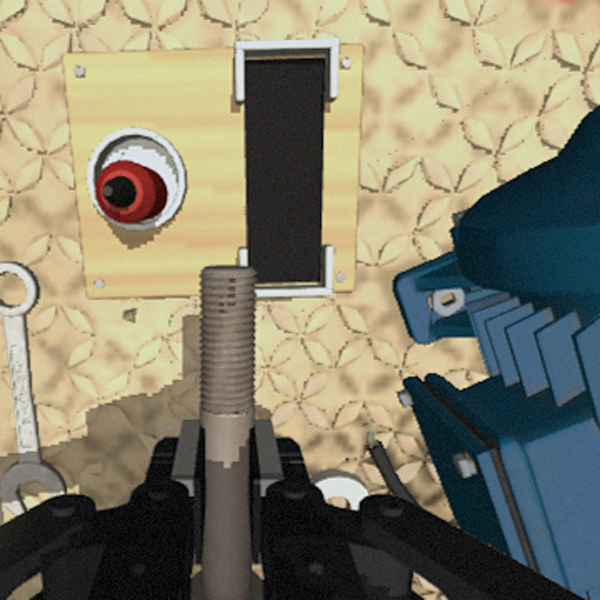

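Bottle stands in the cup. The patch corners are (244,57),(325,57),(321,283),(248,283) and the held bolt's tip is at (229,268), in the 1.667x crop.

```bash
python3 - <<'E'
import numpy as np
from h import *
f=dict(np.load("w9.npz")); t=np.array([.4646,.1805,.2211]); k=1/1.6667
P=ray(f,np.array([244.,325,321,248])*k+140,np.array([57.,57,283,283])*k,.006);print(P.round(4),P.mean(0)-t,P.mean(0))
c=ray(f,137*k+140,179*k,.024);print("cup",c,np.degrees(np.arctan2(*(P.mean(0)-c)[1::-1])))
C=ray(f,np.array([64.,363,353,88])*k+140,np.array([53.,43,290,299])*k,.006);print("board",C.round(4),C.mean(0)-t)
e=ray(f,229*k+140,268*k,.2211-.013);print("bolt tip",e-t)
E
```

```text
[[0.4746 0.3282 0.006 ]
 [0.5201 0.328  0.006 ]
 [0.5238 0.2008 0.006 ]
 [0.478  0.201  0.006 ]] [ 0.0345244   0.08399961 -0.2151    ] [0.4991244  0.26449961 0.006     ]
cup [0.41423638 0.26255163 0.024     ] 1.3145762932438652
board [[0.3738 0.3304 0.006 ]
 [0.541  0.335  0.006 ]
 [0.5441 0.1964 0.006 ]
 [0.3768 0.1911 0.006 ]] [-0.00568807  0.08271456 -0.2151    ]
bolt tip [ 0.00061448  0.05458865 -0.013     ]
```

```bash
python3 -m crank '[{"ax":0,"ay":0,"az":-1.5,"tx":40,"ty":17,"tz":0,"grip":0},{"ax":0,"ay":0,"az":-1.5,"tx":82,"ty":34,"tz":0,"grip":0},{"ax":0,"ay":0,"az":-1.5,"tx":82,"ty":34,"tz":40,"grip":0},{"ax":0,"ay":0,"az":-1.5,"tx":82,"ty":34,"tz":80,"grip":0},{"ax":0,"ay":0,"az":-1.5,"tx":82,"ty":34,"tz":120,"grip":0},{"ax":0,"ay":0,"az":-1.5,"tx":82,"ty":34,"tz":150,"grip":0},{"ax":0,"ay":0,"az":-1.5,"tx":82,"ty":34,"tz":165,"grip":0},{"ax":0,"ay":0,"az":-1.5,"tx":82,"ty":34,"tz":175,"grip":0},{"ax":0,"ay":0,"az":-1.5,"tx":82,"ty":34,"tz":182,"grip":0},{"ax":0,"ay":0,"az":-1.5,"tx":82,"ty":34,"tz":182,"grip":0},{"ax":0,"ay":0,"az":-1.5,"tx":82,"ty":34,"tz":182,"grip":0}]' 90
```

```text
clock: 21.0
tcp_pos: [0.4997, 0.2642, 0.0409]
orientation: [3.139, -0.001, 1.597]
wrist_force: [0.5, 0.3, -2.0]
opening: 0.0118
grip_force: 88.6
```

```bash
python3 -m crank '[{"ax":0,"ay":0,"az":0,"tx":0,"ty":0,"tz":3,"grip":0},{"ax":0,"ay":0,"az":0,"tx":0,"ty":0,"tz":6,"grip":0},{"ax":0,"ay":0,"az":0,"tx":0,"ty":0,"tz":6,"grip":0},{"ax":0,"ay":0,"az":0,"tx":0,"ty":0,"tz":6,"grip":32},{"ax":0,"ay":0,"az":0,"tx":0,"ty":0,"tz":6,"grip":32},{"ax":0,"ay":0,"az":0,"tx":0,"ty":0,"tz":-25,"grip":32},{"ax":0,"ay":0,"az":0,"tx":0,"ty":0,"tz":-70,"grip":32},{"ax":0,"ay":0,"az":0,"tx":0,"ty":0,"tz":-120,"grip":32},{"ax":0,"ay":0,"az":0,"tx":-30,"ty":-20,"tz":-150,"grip":32},{"ax":0,"ay":0,"az":0,"tx":-70,"ty":-30,"tz":-170,"grip":32},{"ax":0,"ay":0,"az":0,"tx":-70,"ty":-30,"tz":-170,"grip":32},{"ax":0,"ay":0,"az":0,"tx":-70,"ty":-30,"tz":-170,"grip":32}]' 90
python3 - <<'E'
import numpy as np,cv2
from cell import grab_frame
f=grab_frame("wrist"); g=grab_frame("scene"); a=cv2.resize(f["frame"][:220,120:440],(640,440)); b=cv2.resize(g["frame"][140:200,125:225],(267,160)); c=cv2.resize(g["frame"][180:260,250:400],(300,160))
cv2.imwrite("pics/w10.png",np.vstack([a,np.hstack([b,c,np.zeros((160,73,3),np.uint8)])]))
E
```

```text
clock: 22.2
tcp_pos: [0.4706, 0.1928, 0.21]
orientation: [3.14, -0.001, 1.595]
wrist_force: [-1.0, 0.2, 0.2]
opening: 0.0319
grip_force: 0.0
```

View pics/w10.png

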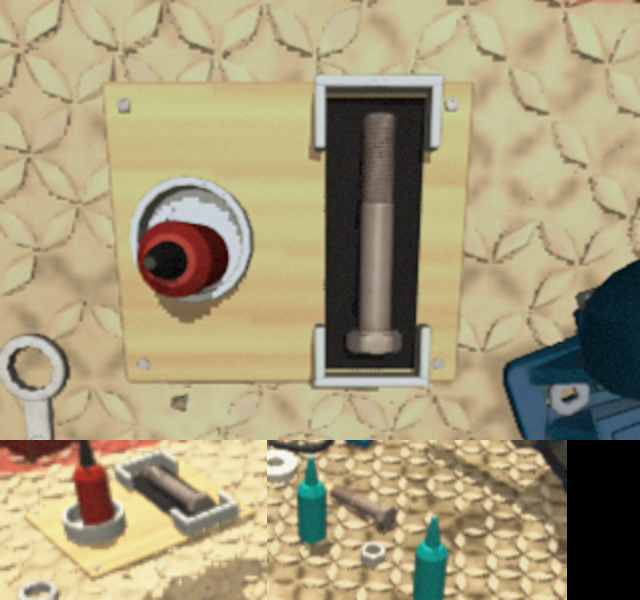

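The long bolt is centred between the stops, the bottle is upright in the cup, and the middle bolt is untouched. I'll hand in.

```bash
python3 -c "
from cell import ticket
print(ticket.finish_job())"
```

```text
the job is handed in; nothing more can be done
None
```

Both kits are made up and the job is handed in at about 22 s of the 102 s allowed: seal over the post, bottle in the cup, short and long bolts on their patches, middle bolt left where it lay; the final pictures showed everything in place, but no verdict came back.

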